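# Box the find and work the sticky tray cover home

### The job

Put the small open card box with the find, the one standing nearest to the wooden tray on its right, upright on the tray's dark foam, in the uncovered back part on either side of the metal bar and far enough back that the cover will hide all of it. Then slide the blue cover over it, away from you, fully home against the tray's back wall at both ends. The cover is sticky and cocks in its tracks, and the bar blocks its middle, so it has to be walked along with short, gentle pushes on its near edge, left and right in turn; do not force it, and leave the tape measure, the leather weight and the tape roll where they lie.

Things in the scene. Friction and masses are not known exactly. Their poses are not given: they have to be found in the camera images.
- tray: Shallow light-wood tray, fixed on the table, 260 (x) x 330 (y) x 53 mm. Origin: centre of its underside, at table height. Its x axis points to its back wall (roughly away from the robot), y to its left, z up. The back wall (45 mm high) stops the cover with its inner face at x 118 mm. Floor top at z 6 mm, lined with dark foam at the back.
- tray_bar (a point): Middle of the top of the tray's fixed aluminium bar, at tray (0, 0, 53) mm. The bar is 100 mm wide (y -50 to 50), 8 mm thick, and runs just above the cover from the back wall to a leg of the same width at the front (x -130 to -118, down to the floor), so the middle of the cover's near edge cannot be reached. The tray's front is open on both sides of the leg.
- tray_track (a point): Middle of the left track, at tray (0, 150, 38) mm; the right one mirrors it. The cover's ends rest on ledges (top z 34, reaching in to y = +-138) between the sticky side faces at y = +-150, under lips (z 45 to 49, reaching in to y = +-142).
- pocket_left (a point): Point on the tray's floor at tray (68, 94, 6) mm: a good place for the card box. The pocket round it is open from above over tray y 50 to 138, from the cover's far edge (when drawn back) to the back wall at x 118. The cover's final place is tray x 28 to 118; it must hide the whole box.
- pocket_right (a point): The same right of the bar, at tray (68, -94, 6) mm. Either pocket will do.
- cover: Blue sliding cover, 90 (x) x 294 (y) x 8 mm, about 0.35 kg, loose in the tracks, yellow marks on top by the push points. Origin: centre of its underside, 34 mm above the table; axes as the tray's when square. It starts 95 to 115 mm short of home (origin at tray x 73 mm, far edge on the back wall). It passes 4 mm above the card box. Free, it moves at 1 to 6 N.
- cover_left (a point): Push point on the cover's near edge, 90 mm left (+y) of its middle, 38 mm above the table; at tray x 28 mm when home. Push with closed fingertips 25 to 30 mm above the table. 3 mm side play: pushed at one end the cover swings about the other by up to 5 degrees (gaining 15 to 45 mm), then jams; pushing on there only wedges it, an equal or firmer push at the lagging end frees it.
- cover_right (a point): The same, 90 mm right (-y) of the middle.
- find_box: White open card box with a dark find on foam, 42 (x) x 52 (y) x 24 mm, 40 g, the one nearest the tray on its right (others like it stand farther off), its x axis within 30 degrees of straight ahead. Grasp across its 42 mm side (along its x axis). Origin: centre of its underside.
- tape_measure: Bystander: round red and blue tape measure, 56 x 55 x 18 mm, right of the tray, beyond the card box. Origin: centre of its underside. Leave alone.
- shot_weight: Bystander: brown leather weight, 32 x 80 x 21 mm, nearer to the robot than the card box. Origin: centre of its underside. Leave alone.
- tape_roll: Bystander: beige roll of masking tape, 73 mm across, 24 mm high, left of the tray. Origin: centre of its underside. Leave alone.
Things that resemble listed ones, but are neither listed nor needed, are in the scene too. Leave any purple or yellow look-alike of the find_box alone.

How it is judged:
On the way, in this order (a step that is already met when the one before it is completed fails the run):
1. the card box stands upright and released on the tray's floor, beside the bar, far enough back to be fully under the cover's final place (x of find_box in the frame of tray between 0.052 and 0.096 m and y of find_box in the frame of tray between -0.125 and 0.125 m and (y of find_box in the frame of tray above 0.03 m or y of find_box in the frame of tray below -0.03 m) and z of find_box in the frame of tray below 0.01 m and angle between find_box's own z axis and vertical below 0.1 rad and contact force between find_box and the fingers below 0.2 N and linear speed of find_box below 0.02 m/s), for 0.2 s.
2. the cover is home against the back wall at both ends (x of each of cover_left, cover_right in the frame of tray above 0.0235 m), for 0.2 s.
At the end, for the whole second after the job is handed in: Card box upright on the tray floor beside the bar, centre at tray x 52 to 96 mm and 30 to 125 mm left or right of the middle, released and still; both push points of the cover within 4.5 mm of home (tray x 28 mm), cover still (all of step 1 and all of step 2 and linear speed of cover below 0.02 m/s); the robot touches nothing.
It fails at once if the cover is forced: pushed by the robot with more than 50 N (contact force between cover and the fingers above 50 N or contact force between cover and the arm above 50 N).
It fails at once if the red tape measure is moved by more than 30 mm (distance of tape_measure from where it was at the start of the episode above 0.03 m).
It fails at once if the brown leather weight is moved by more than 30 mm (distance of shot_weight from where it was at the start of the episode above 0.03 m).
It fails at once if the roll of masking tape is moved by more than 30 mm (distance of tape_roll from where it was at the start of the episode above 0.03 m).
It fails at once if the card box is tipped by more than 45 degrees (angle between find_box's own z axis and vertical above 0.785 rad).
It also fails if it takes over 72 s, if anything falls off the work surface, if the arm or the gripper's body presses on something with over 40 N, if the wrist force passes 120 N, or if a joint passes its speed limit or range.

### The arm

A 6-joint arm with a two-finger parallel gripper is mounted at the origin on a cart in front of the work surface, level with it; the furniture and walls round the work are solid. World frame = base frame: x ahead of the robot, y to its left, z up, the work surface at z = 0. Lengths are in m, angles in rad, forces in N, time in s.
With the tool pointing down it reaches from about 0.35 to 0.975 m from the base axis. Payload 7.1 kg.
Tool frame: the origin (TCP) lies at the very end of the fingers, on their centre line; the grasp point (between the pads) lies 19 mm behind it; z points along the fingers, y is the line along which they close (so a half turn about z gives the same grasp; the last joint's range is limited). The gripper opens to 88 mm and grips with 3 to 60 N. Pads are 20 mm wide; open, the fingers measure 115 mm over their backs; the gripper's body (75 mm by 178 mm) begins 61 mm behind the grasp point.
Start: joints at [1.288, 0.423, 1.63, -0, 1.089, -0.019], TCP at [0.163, 0.603, 0.223] pointing down, gripper open.
Joint ranges: [-3, 3], [-0.9, 2.11], [0.09, 2.58], [-1.31, 4.45], [0.11, 2.69], [-2.54, 2.54]. Speed limits (rad/s): [2.39, 2.39, 3.01, 3.14, 3.14, 3.14].

### API

Orientations are given as a unit quaternion [x, y, z, w].
In Python, from bench import ctrl gives the robot as it stands.
- The arm moves only by the tool step_arm, never from a script. Its argument "plan" is a list that holds one entry, the list of rows, each a list of 5 numbers: the finger opening in m, from 0 to 0.0878, then the shift along the world's x, y, z in m, then the turn about the world's z in degrees. In form: [[[grip, tx, ty, tz, twist], ...]]. A call has 1 to 5 rows; each row shifts and turns the commanded pose from where the row before left it; what a row does not reach is not made up. A row lasts 1/8 s, in which the tool goes at most 62.5 mm and 10.7 degrees, less where a joint would pass 70% of its speed; a pose out of reach is approached as far as the arm can. A call is refused whole if a number of a shift passes 0.0625 or a number of a turn 10.7, either way. A call with a gripper value outside its range is refused whole. The fingers move at their own pace and stop on an object; "force" is the grip in N (left out, the last holds). Time passes only in rows, so rows that do not move let the fingers close. It gives the time, the measured TCP pose, the force, the opening and the grip force at its end, in the units of the state.
- ctrl.sense(): the state, without advancing time (a new reading comes with each control period).
- ctrl.snapshot(name): name is "scene" or "side" or "wrist"; returns (picture, depth): 400x640x3 uint8, red, green, blue; 400x640 float32, m along the optical axis (not along the pixel's ray), 0 where there is no reading.
- ctrl.camera_model(name): a dict with "K" (3x3 intrinsics, pixels), "view" (4x4, takes a point from world to camera coordinates); the wrist camera has in their place "tool_from_camera" (4x4, takes a point from camera to tool coordinates, whose origin is the TCP and whose axes are the flange's). Camera axes: x right, y down, z forward; pixel columns grow to the right and rows downward; lengths in m; the calibration is good to about 2 mm. A picture is of the moment at which its call begins: read the wrist's pose just before it. camera_model takes no time and is no camera call.
- ctrl.sign_off(): hands the job in; it is judged then, once.
Trained networks look in the newest picture that a camera, given by its name, has taken for a name from the list of things; names that differ only in an ending like _2 or _b are one class to them, and where a whole thing is asked for, a point or a joint stands for the part that bears it (a point fixed in the world has none). Each returns a list of dicts, best first, with "confidence" (0 to 1); they miss things now and then, are a little off and sometimes report something else, mostly with a low value. They report only what shows in the picture. A call takes as long as a camera call. They do not tell look-alikes from the thing itself.
- ctrl.search_frame(label, camera): "at" ([x, y, z] in m, in world coordinates, good to about 4 mm: the middle of the surface that is visible of it).
The state is a dict: "clock": time; "joints": joint angles; "qvel": joint speeds; "effort": joint torques, N m; "tool_pos": TCP position; "eef_rot": TCP orientation; "wrist_force": force on the tool from outside, world axes, zero at the start; "ft_torque": the same for the moment, N m; "opening": finger opening in m; "grasp_force": force on a finger pad.
Only numpy, scipy, OpenCV 4.12 (cv2) and the standard library are available. Lean on these libraries where they do the work, as an engineer would, in place of code of your own. Each camera call takes 0.05 s, during which the arm holds its last target. There are 200 camera calls.

## Working session

There is one attempt and no reset: what is moved stays moved. The work goes in short steps, Python scripts to look and compute and a tool call to move; the robot and the scene stay as the last step left them, time stands still between calls to the robot, and variables do not carry over. Pictures are saved under pics/ and viewed, at most 10 in all, crops included, and the job is handed in when it is done.

Besides the shell and the picture viewer there is one more tool, called as name([rows], argument=value, ...), one row to a line, values as JSON. step_arm: Moves the arm, as the interface text tells. Its arguments: {"type":"object","properties":{"plan":{"type":"array","items":{"type":"array","items":{"type":"array","items":{"type":"number"}}}},"force":{"type":"number"}},"required":["plan"]}

```bash
mkdir -p pics
cat > h.py <<'E'
import numpy as np, cv2
from bench import ctrl
def snap(n,f=None):
    p,d=ctrl.snapshot(n)
    if f: cv2.imwrite('pics/'+f,p[:,:,::-1])
    return p,d
def proj(n,P):
    c=ctrl.camera_model(n);q=c['view']@np.r_[P,1];u=c['K']@q[:3];return (u[:2]/u[2]).round()
E
python3 - <<'E'
from h import *
print(ctrl.sense())
snap('scene','s1.png');
for l in ['tray','tray_bar','tray_track','cover','cover_left','cover_right','find_box','tape_measure','shot_weight','tape_roll']:
    print(l,[(np.round(r['at'],3).tolist(),round(r['confidence'],2),proj('scene',r['at']).tolist()) for r in ctrl.search_frame(l,'scene')])
E
```

```text
{'clock': 0.0, 'joints': array([ 1.28802495e+00,  4.23821869e-01,  1.63069536e+00,  9.81364725e-06,
        1.08863424e+00, -1.89744002e-02]), 'qvel': array([-4.12479321e-04,  7.21633886e-04,  3.34088208e-05, -2.07136130e-04,
       -1.05293701e-03, -1.74418087e-03]), 'effort': array([ 8.65877828e-04, -5.44637990e+01, -2.73671257e+01,  6.43758383e-02,
        2.28130224e-02, -8.89524836e-05]), 'tool_pos': array([0.16276512, 0.60284181, 0.22191145]), 'eef_rot': array([ 1.31518594e-01,  9.91313397e-01, -7.69901260e-04, -1.21442250e-04]), 'wrist_force': array([-0.12115154,  0.47769042,  0.31551665]), 'ft_torque': array([-0.00312237, -0.02109277,  0.02993384]), 'grasp_force': 0.0, 'opening': 0.08784224946103304}
tray [([0.605, 0.109, 0.038], 0.75, [276.0, 211.0]), ([0.522, 0.148, 0.039], 0.72, [294.0, 223.0])]
tray_bar [([0.606, 0.109, 0.042], 0.79, [276.0, 209.0])]
tray_track [([0.601, 0.107, 0.039], 0.59, [278.0, 210.0])]
cover [([0.519, 0.145, 0.042], 0.49, [295.0, 222.0]), ([0.605, 0.109, 0.038], 0.39, [276.0, 211.0])]
cover_left [([0.519, 0.146, 0.036], 0.64, [295.0, 224.0])]
cover_right [([0.519, 0.149, 0.044], 0.48, [294.0, 222.0])]
find_box [([0.439, -0.21, 0.011], 0.72, [379.0, 189.0]), ([0.483, -0.305, 0.012], 0.54, [378.0, 175.0]), ([0.39, -0.332, 0.012], 0.44, [407.0, 178.0])]
tape_measure []
shot_weight []
tape_roll [([0.484, 0.416, 0.021], 0.97, [242.0, 286.0])]
```

View pics/s1.png

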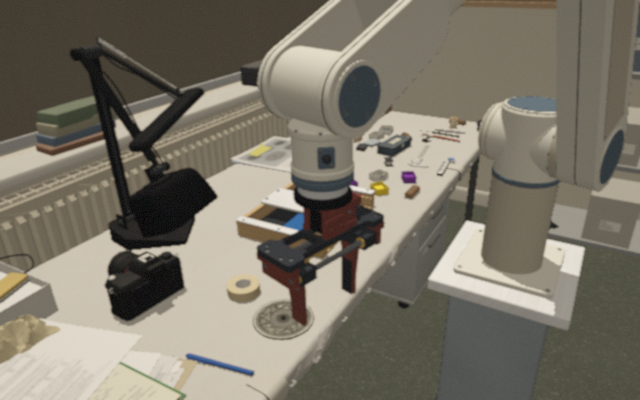

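The scene view shows the arm hiding most of the tray. The tray is at (275,210) and the tape roll at (242,287). A yellow box is at (380,188), a purple one at (408,176), and the brown weight at (412,191). I'll look from the side camera.

Run:
```python
from h import *
snap('side','s2.png');
for l in ['tray','tray_bar','tray_track','cover','cover_left','cover_right','find_box','tape_measure','shot_weight','tape_roll']:
    print(l,[(np.round(r['at'],3).tolist(),round(r['confidence'],2),proj('side',r['at']).tolist()) for r in ctrl.search_frame(l,'side')])
print(ctrl.camera_model('side'),ctrl.camera_model('wrist'))
```

```text
tray [([0.54, 0.011, 0.035], 0.87, [336.0, 200.0])]
tray_bar [([0.536, 0.012, 0.036], 0.93, [335.0, 200.0])]
tray_track [([0.538, 0.016, 0.039], 0.74, [335.0, 198.0])]
cover [([0.496, -0.017, 0.041], 0.84, [328.0, 205.0])]
cover_left [([0.496, -0.019, 0.036], 0.59, [328.0, 207.0]), ([0.342, -0.26, 0.013], 0.38, [313.0, 273.0]), ([0.67, -0.327, 0.018], 0.19, [433.0, 254.0])]
cover_right [([0.496, -0.014, 0.04], 0.62, [327.0, 205.0]), ([0.539, 0.007, 0.037], 0.43, [337.0, 200.0]), ([0.49, -0.309, 0.011], 0.34, [372.0, 270.0])]
find_box [([0.541, -0.205, 0.014], 0.84, [369.0, 242.0]), ([0.394, -0.348, 0.008], 0.71, [346.0, 291.0]), ([0.441, -0.22, 0.012], 0.68, [340.0, 254.0]), ([0.486, -0.308, 0.01], 0.67, [371.0, 270.0])]
tape_measure [([0.67, -0.328, 0.019], 0.62, [433.0, 254.0])]
shot_weight [([0.341, -0.258, 0.014], 0.55, [312.0, 272.0])]
tape_roll [([0.479, 0.389, 0.023], 0.74, [282.0, 161.0])]
{'K': array([[379.47500882,   0.        , 323.67131985],
       [  0.        , 379.47500882, 195.13005424],
       [  0.        ,   0.        ,   1.        ]]), 'view': array([[ 0.91163714, -0.4105422 ,  0.01930858, -0.44677638],
       [-0.19172994, -0.46636459, -0.86356453,  0.15436508],
       [ 0.36353452,  0.78355547, -0.50386851,  1.06025088],
       [ 0.        ,  0.        ,  0.        ,  1.        ]])} {'K': array([[317.80567647,   0.        , 324.29272425],
       [  0.        , 317.80567647, 198.00591152],
       [  0.        ,   0.        ,   1.        ]]), 'tool_from_camera': array([[ 1.52006757e-03, -9.54382796e-01, -2.98581929e-01,
         8.15751484e-02],
       [ 9.99998786e-01,  1.55264381e-03,  1.28102812e-04,
        -5.47362080e-04],
       [ 3.41332262e-04, -2.98581761e-01,  9.54383998e-01,
        -1.63028147e-01],
       [ 0.00000000e+00,  0.00000000e+00,  0.00000000e+00,
         1.00000000e+00]])}
```

View pics/s2.png

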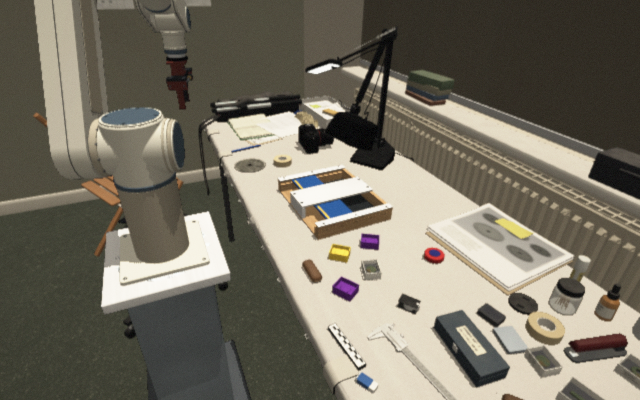

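The candidates, by side-camera pixel:
- white box with a dark find: (371,270)
- yellow look-alike: (340,254)
- purple look-alikes: (370,242) and (346,289)
- farther white boxes: (543,360), (580,390) and (632,370)

By the description I choose (371,270), at world (0.487,-0.308). Next I'll move overhead for one look with the wrist camera.

step_arm([
  [[0.0878,0.026,-0.05,0.011,-10.5],[0.0878,0.026,-0.05,0.011,-10.5],[0.0878,0.026,-0.05,0.011,-10.5],[0.0878,0.026,-0.05,0.011,-10.5],[0.0878,0.026,-0.05,0.011,-10.5]],
])

```text
clock: 1.72
tool_pos: [0.2935, 0.3519, 0.2782]
eef_rot: [0.559, 0.829, 0.0, 0.0]
wrist_force: [-0.4, -1.1, -0.6]
opening: 0.0877
grasp_force: 0.0
```

step_arm([
  [[0.0878,0.026,-0.05,0.011,-10.5],[0.0878,0.026,-0.05,0.011,-10.5],[0.0878,0.026,-0.05,0.011,0],[0.0878,0.026,-0.05,0.011,0],[0.0878,0.026,-0.05,0.011,0]],
])

```text
clock: 2.35
tool_pos: [0.4235, 0.1016, 0.3334]
eef_rot: [0.698, 0.716, 0.0, 0.0]
wrist_force: [0.1, 1.3, 0.2]
opening: 0.0876
grasp_force: 0.0
```

step_arm([
  [[0.0878,0.026,-0.05,0.011,0],[0.0878,0.026,-0.05,0.011,0],[0.0878,0,0,0,0],[0.0878,0,0,0,0]],
])

```text
clock: 2.85
tool_pos: [0.4744, 0.0035, 0.3544]
eef_rot: [0.699, 0.715, -0.0, -0.0]
wrist_force: [0.0, -0.4, -0.2]
opening: 0.0876
grasp_force: 0.0
```

```bash
cat >> h.py <<'E'
from scipy.spatial.transform import Rotation as Ro
def wT():
    s=ctrl.sense();T=np.eye(4);T[:3,:3]=Ro.from_quat(s['eef_rot']).as_matrix();T[:3,3]=s['tool_pos']
    return T@ctrl.camera_model('wrist')['tool_from_camera']
def cloud(T,d):
    K=ctrl.camera_model('wrist')['K'];v,u=np.mgrid[:400,:640]
    P=np.stack([(u-K[0,2])*d/K[0,0],(v-K[1,2])*d/K[1,1],d],-1)
    return P@T[:3,:3].T+T[:3,3]
def wproj(T,P):
    K=ctrl.camera_model('wrist')['K'];q=np.linalg.inv(T)@np.r_[P,1];u=K@q[:3];return (u[:2]/u[2]).round()
E
python3 - <<'E'
from h import *
s=ctrl.sense();print(s['clock'],s['tool_pos'],s['eef_rot'])
T=wT();p,d=snap('wrist','w1.png');np.savez('w1.npz',T=T,p=p,d=d)
for l in ['tray_bar','cover','cover_left','cover_right','find_box','tape_measure','shot_weight']:
    print(l,[(np.round(r['at'],3).tolist(),round(r['confidence'],2),wproj(T,r['at']).tolist()) for r in ctrl.search_frame(l,'wrist')])
E
```

```text
2.85 [0.47444471 0.00347583 0.35435469] [ 6.98820063e-01  7.15297366e-01 -1.53278547e-04 -4.17857439e-04]
tray_bar [([0.568, 0.065, 0.055], 0.81, [391.0, 115.0])]
cover [([0.501, 0.11, 0.043], 0.79, [345.0, 81.0])]
cover_left [([0.498, 0.11, 0.041], 0.88, [343.0, 81.0])]
cover_right [([0.498, 0.114, 0.041], 0.61, [343.0, 78.0])]
find_box [([0.542, -0.2, 0.018], 0.94, [359.0, 269.0]), ([0.441, -0.215, 0.017], 0.77, [302.0, 274.0]), ([0.487, -0.287, 0.012], 0.6, [327.0, 307.0])]
tape_measure [([0.487, -0.29, 0.013], 0.35, [327.0, 309.0])]
shot_weight [([0.35, -0.242, 0.016], 0.58, [252.0, 286.0]), ([0.487, -0.29, 0.012], 0.32, [327.0, 309.0])]
```

View pics/w1.png

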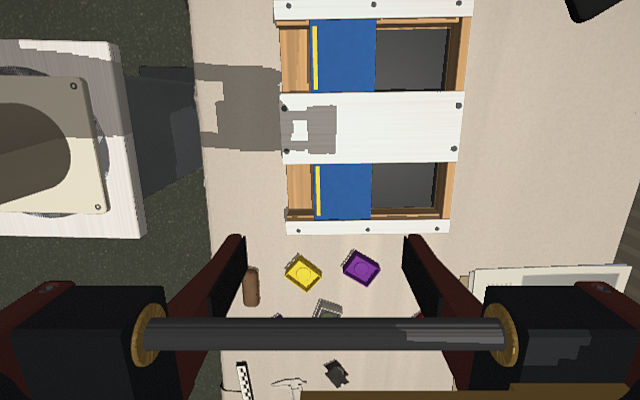

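The overhead view shows the tray with its bar at about (370,127), both blue cover windows, and yellow marks at (315,55) and (317,190). Yellow and purple look-alikes are at (303,271) and (361,268). The white box is at about (327,308), partly hidden by the gripper. I'll fit the tray pose and move over beyond the box.

Run:
```python
from h import *
z=np.load('w1.npz');T,p,d=z['T'],z['p'],z['d'];P=cloud(T,d).reshape(-1,3);C=p.reshape(-1,3).astype(int)
ok=(d.ravel()>0)&(P[:,0]>.35)&(P[:,0]<.75)&(P[:,1]>-.17)&(P[:,1]<.25)
vals=np.histogram(P[ok,2],bins=np.arange(0,.07,.004));print(vals[0])
m=ok&(P[:,2]>.046)&(P[:,2]<.06)
im=m.reshape(400,640).astype('u1');n,L,S,_=cv2.connectedComponentsWithStats(im)
for i in range(1,n):
  if S[i,4]>400:
    Q=P[(L==i).ravel()];r=cv2.minAreaRect(Q[:,:2].astype('f4')*1000);print(S[i],np.median(Q[:,2]),r,(cv2.boxPoints(r)).round().tolist())
b=ok&(C[:,2]>C[:,0]+40)&(P[:,2]>.035)&(P[:,2]<.048)
Q=P[b];print('blue');
n,L,S,_=cv2.connectedComponentsWithStats(b.reshape(400,640).astype('u1'))
for i in range(1,n):
  if S[i,4]>200:
    Q=P[(L==i).ravel()];r=cv2.minAreaRect(Q[:,:2].astype('f4')*1000);print(S[i],np.median(Q[:,2]),cv2.boxPoints(r).round().tolist())
```

```text
[16181  6820  4126   249   244   249   275   262  1171   309  6668  2749
  5943 12594   269     0     0]
[  273     0   202   172 16980] 0.05379991363143233 ((537.6428833007812, 95.32865905761719), (263.0924072265625, 226.31253051757812), 1.393301248550415) [[403.0, 205.0], [409.0, -21.0], [672.0, -15.0], [666.0, 212.0]]
[ 286  190  166   45 2365] 0.05011788913107057 ((544.8372192382812, -89.35520935058594), (261.5429992675781, 69.19996643066406), 4.885403156280518) [[412.0, -66.0], [417.0, -135.0], [678.0, -113.0], [672.0, -44.0]]
blue
[ 309   19   67   74 4401] 0.0431518612356635 [[450.0, 185.0], [454.0, 93.0], [543.0, 97.0], [539.0, 189.0]]
[ 313  164   59   56 2967] 0.043214324210813504 [[458.0, -10.0], [461.0, -100.0], [550.0, -97.0], [547.0, -7.0]]
```

step_arm([
  [[0.0878,0.0,-0.06,-0.01,0],[0.0878,0.0,-0.06,-0.01,0],[0.0878,0.0,-0.06,-0.01,0],[0.0878,0.0,-0.06,-0.01,0],[0.0878,0.0,-0.06,-0.01,0]],
])

```text
clock: 3.88
tool_pos: [0.4749, -0.2984, 0.3045]
eef_rot: [0.698, 0.716, 0.0, 0.0]
wrist_force: [0.9, -0.8, 0.1]
opening: 0.0881
grasp_force: 0.0
```

step_arm([
  [[0.0878,0.01,-0.04,-0.03,0],[0.0878,0.0,0,-0.03,0],[0.0878,0,0,0,0],[0.0878,0,0,0,0]],
])

```text
clock: 4.38
tool_pos: [0.4855, -0.3364, 0.2457]
eef_rot: [0.698, 0.716, 0.0, 0.001]
wrist_force: [0.3, -0.2, -0.3]
opening: 0.0879
grasp_force: 0.0
```

Run:
```python
from h import *
s=ctrl.sense();print(s['clock'],s['tool_pos'],s['eef_rot'])
T=wT();p,d=snap('wrist');np.savez('w2.npz',T=T,p=p,d=d)
print([(np.round(r['at'],3).tolist(),round(r['confidence'],2),wproj(T,r['at']).tolist()) for r in ctrl.search_frame('find_box','wrist')])
cv2.imwrite('pics/w2.png',p[:,:,::-1])
P=cloud(T,d).reshape(-1,3)
m=(d.ravel()>0)&(abs(P[:,0]-.487)<.06)&(abs(P[:,1]+.305)<.06)&(P[:,2]>.012)&(P[:,2]<.035)
n,L,S,_=cv2.connectedComponentsWithStats(m.reshape(400,640).astype('u1'))
for i in range(1,n):
  if S[i,4]>100:
    Q=P[(L==i).ravel()];r=cv2.minAreaRect(Q[:,:2].astype('f4')*1000);print(S[i],Q[:,2].max(),r,cv2.boxPoints(r).round().tolist())
```

```text
4.375 [ 0.48550987 -0.33642992  0.24573767] [6.98254221e-01 7.15849675e-01 1.00650946e-04 5.25006708e-04]
[([0.486, -0.308, 0.01], 0.9, [325.0, 143.0]), ([0.442, -0.216, 0.015], 0.85, [288.0, 62.0]), ([0.541, -0.201, 0.015], 0.78, [376.0, 50.0]), ([0.397, -0.341, 0.013], 0.7, [254.0, 168.0])]
[ 303  118   47   53 1378] 0.028000593577551636 ((486.8499755859375, -308.606201171875), (52.04721450805664, 41.66471481323242), 71.91754913330078) [[459.0, -327.0], [499.0, -340.0], [515.0, -290.0], [475.0, -277.0]]
```

View pics/w2.png

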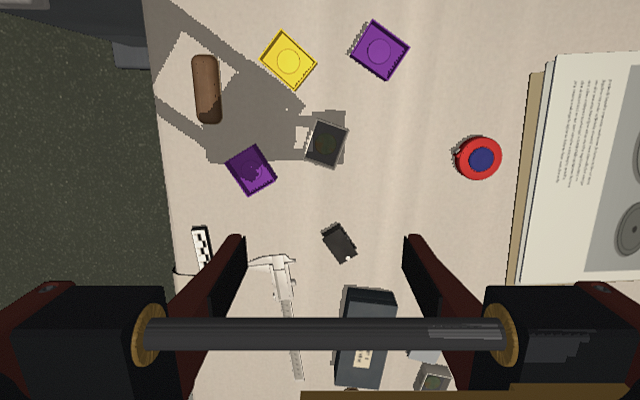

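The crop shows the white box with its dark find at (325,143), at world (0.487,-0.308) with yaw about -18°. The yellow and purple look-alikes and the tape measure at (478,158) are clear of it. I'll grasp it.

step_arm([
  [[0.07,0.001,0.014,-0.05,-9.7],[0.07,0.001,0.014,-0.05,-9.7],[0.07,0,0,-0.055,0],[0.07,0,0,-0.04,0],[0.07,0,0,0,0]],
], force=8)

```text
clock: 5.1
tool_pos: [0.4859, -0.3074, 0.0483]
eef_rot: [0.809, 0.588, -0.001, -0.002]
wrist_force: [0.4, 0.1, -0.6]
opening: 0.0698
grasp_force: 0.0
```

Run:
```python
from h import *
s=ctrl.sense();print(s['clock'],s['tool_pos'],Ro.from_quat(s['eef_rot']).as_matrix()[:2,1],s['opening'])
z=np.load('w1.npz');T,p,d=z['T'],z['p'],z['d'];P=cloud(T,d).reshape(-1,3)
m=(d.ravel()>0)&(P[:,0]>.35)&(P[:,0]<.75)&(P[:,1]>-.17)&(P[:,1]<.25)&(P[:,2]>.03)&(P[:,2]<.07)
n,L,S,_=cv2.connectedComponentsWithStats(m.reshape(400,640).astype('u1'));i=1+S[1:,4].argmax();Q=P[(L==i).ravel()]
r=cv2.minAreaRect(Q[:,:2].astype('f4')*1000);print(S[i],r)
# bar sides: within x .45-.62, z>.05, per-column edges
m=(d.ravel()>0)&(P[:,2]>.047)&(P[:,2]<.06)&(P[:,1]<.12)&(P[:,1]>-.05)
xs=np.arange(.48,.64,.01)
lo=[P[m&(abs(P[:,0]-x)<.005),1].min() for x in xs];hi=[P[m&(abs(P[:,0]-x)<.005),1].max() for x in xs]
for e in(lo,hi):print(np.polyfit(xs-.54,e,1))
# back wall inner/outer edge as function of y
for y in(.17,.14,.11,.08,-.02,-.05,-.08):
    q=Q[abs(Q[:,1]-y)<.004];w=q[q[:,0]>.6];print(y,q[:,0].min().round(4),w[:,0].min().round(4) if len(w) else 0,q[:,0].max().round(4))
```

```text
5.1 [ 0.48594157 -0.30740366  0.04825781] [ 0.95121703 -0.30849791] 0.06975598746037799
[  273     0   202   235 29838] ((540.2322998046875, 45.24647521972656), (260.7452087402344, 330.3442077636719), 2.287943124771118)
[ 0.03770632 -0.00398275]
[0.03869513 0.09473635]
0.17 0.45 0.6522 0.6645
0.14 0.4517 0.6534 0.6661
0.11 0.4535 0.6547 0.6666
0.08 0.4095 0.6002 0.6679
-0.02 0.4582 0.6599 0.6719
-0.05 0.4601 0.661 0.6736
-0.08 0.4606 0.6625 0.6737
```

step_arm([
  [[0.07,0.001,-0.001,-0.028,0],[0.07,0,0,-0.015,0],[0.07,0,0,0,0],[0.03,0,0,0,0],[0.03,0,0,0,0]],
], force=8)

```text
clock: 5.72
tool_pos: [0.4885, -0.31, 0.0077]
eef_rot: [0.809, 0.588, 0.0, 0.001]
wrist_force: [0.4, 0.3, -0.1]
opening: 0.0534
grasp_force: 0.0
```

step_arm([
  [[0.03,0,0,0,0],[0.03,0,0,0,0],[0.03,0,0,0.03,0],[0.03,0,0,0.03,0],[0.03,0,0,0.03,0]],
])

```text
clock: 6.35
tool_pos: [0.4877, -0.3095, 0.0974]
eef_rot: [0.809, 0.588, -0.0, -0.0]
wrist_force: [0.7, -0.2, 0.2]
opening: 0.0419
grasp_force: 8.0
```

step_arm([
  [[0.03,0.025,0.053,0.015,10],[0.03,0.025,0.053,0.015,10],[0.03,0.025,0.053,0,0],[0.03,0.025,0.053,0,0],[0.03,0.024,0.052,0,0]],
])

```text
clock: 6.98
tool_pos: [0.6126, -0.0438, 0.1267]
eef_rot: [0.695, 0.719, 0.0, 0.0]
wrist_force: [0.9, 0.0, -1.2]
opening: 0.0418
grasp_force: 8.0
```

step_arm([
  [[0.03,0,0,0,0],[0.03,0,0,0,0]],
])

```text
clock: 7.22
tool_pos: [0.6114, -0.0457, 0.1263]
eef_rot: [0.694, 0.72, -0.0, -0.0]
wrist_force: [-1.3, -0.6, -0.9]
opening: 0.042
grasp_force: 8.0
```

Run:
```python
from h import *
s=ctrl.sense();print(s['clock'],s['tool_pos'],Ro.from_quat(s['eef_rot']).as_matrix()[:2,1],s['opening'])
p,_=ctrl.snapshot('side');cv2.imwrite('pics/p3.png',cv2.resize(p[130:270,270:450,::-1],(720,560)))
```

```text
7.225 [ 0.61137812 -0.04568431  0.12631406] [0.99936837 0.03552315] 0.04203706829861629
```

View pics/p3.png

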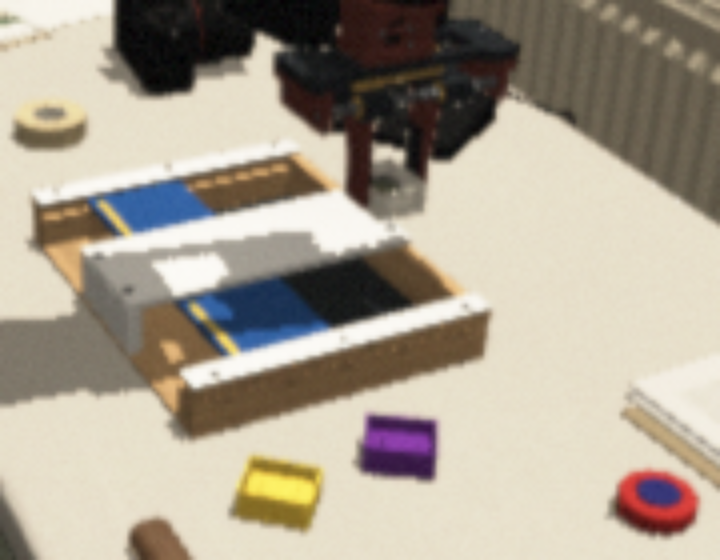

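The box is held level over the right pocket, at about (395,190) in the crop. I'll lower it.

step_arm([
  [[0.03,0,0,-0.045,0],[0.03,0,0,-0.035,0],[0.03,0,0,-0.02,0],[0.03,0,0,-0.01,0],[0.03,0,0,0,0]],
])

```text
clock: 7.9
tool_pos: [0.612, -0.0461, 0.0167]
eef_rot: [0.695, 0.719, -0.0, -0.0]
wrist_force: [-0.3, 0.4, -1.0]
opening: 0.042
grasp_force: 8.0
```

step_arm([
  [[0.03,0,0,-0.003,0],[0.03,0,0,0,0],[0.054,0,0,0,0],[0.054,0,0,0,0],[0.054,0,0,0,0]],
])

```text
clock: 8.52
tool_pos: [0.612, -0.0456, 0.0138]
eef_rot: [0.695, 0.719, 0.0, 0.0]
wrist_force: [-0.0, 0.5, 1.2]
opening: 0.054
grasp_force: 0.0
```

The box is released at the target. I'll lift off, close the fingers and go to the front of the cover on the right side.

step_arm([
  [[0.054,0,0,0.04,0],[0.054,0,0,0.05,0],[0.02,-0.03,-0.001,0.03,0],[0,-0.055,-0.002,0,0],[0,-0.055,-0.002,0,0]],
], force=30)

```text
clock: 9.15
tool_pos: [0.4708, -0.0507, 0.1342]
eef_rot: [0.695, 0.719, 0.0, 0.001]
wrist_force: [-0.0, -0.9, 0.4]
opening: 0.0275
grasp_force: 0.0
```

step_arm([
  [[0,-0.055,-0.002,0,0],[0,0,0,-0.05,0],[0,0,0,-0.03,0],[0,0,0,0,0],[0,0,0,0,0]],
])

```text
clock: 9.78
tool_pos: [0.4175, -0.0527, 0.0543]
eef_rot: [0.695, 0.719, 0.0, 0.0]
wrist_force: [0.3, 0.0, 0.7]
opening: 0.0004
grasp_force: 0.0
```

```bash
cat >> h.py <<'E'
O=np.array([.5402,.0453]);a=np.radians(2.25);R2=np.array([[np.cos(a),-np.sin(a)],[np.sin(a),np.cos(a)]])
def tr(P): return (np.asarray(P)[...,:2]-O)@R2
E
python3 - <<'E'
from h import *
s=ctrl.sense();print(s['clock'],s['tool_pos'],tr(s['tool_pos']),s['wrist_force'],s['opening'])
T=wT();p,d=ctrl.snapshot('wrist');cv2.imwrite('pics/w4.png',p[:,:,::-1])
p,d=ctrl.snapshot('side')
r=ctrl.search_frame('find_box','side');print([(tr(q['at']).round(3),q['at'],q['confidence']) for q in r])
E
```

```text
9.775 [ 0.4174913  -0.05268848  0.0542946 ] [-0.12646111 -0.09309541] [0.30475604 0.03995516 0.7441517 ] 0.00036253159469694883
[(array([-0.011, -0.251]), [0.5387, -0.2055, 0.0125], 0.85), (array([ 0.072, -0.08 ]), [0.615, -0.0314, 0.0166], 0.63), (array([-0.045, -0.088]), [0.4984, -0.0441, 0.041], 0.57), (array([-0.11 , -0.258]), [0.4405, -0.217, 0.0104], 0.53), (array([-0.21 , -0.294]), [0.3421, -0.2565, 0.0134], 0.5)]
```

View pics/w4.png

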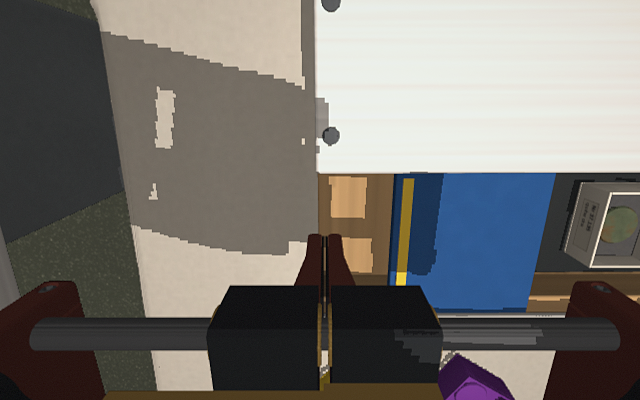

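The wrist view shows the box upright on the foam at (610,225). The closed tips at (325,237) are ahead of the cover's near edge (yellow mark x≈405). I'll make the first push on the right.

step_arm([
  [[0,0,0,-0.027,0],[0,0.02,0.001,0,0],[0,0.006,0,0,0],[0,0.006,0,0,0],[0,0.006,0,0,0]],
])

```text
clock: 10.55
tool_pos: [0.4536, -0.0515, 0.0269]
eef_rot: [0.695, 0.719, -0.001, -0.001]
wrist_force: [-4.4, -0.1, 4.7]
opening: -0.0
grasp_force: 2.3
```

step_arm([
  [[0,0.006,0,0,0],[0,0,0,0,0]],
])

```text
clock: 10.8
tool_pos: [0.4613, -0.0517, 0.0268]
eef_rot: [0.695, 0.719, 0.0, 0.0]
wrist_force: [-1.1, -0.1, 1.0]
opening: 0.0003
grasp_force: 0.5
```

```bash
cat >> h.py <<'E'
def cov():
    """near-edge tray coords of the cover's visible blue/yellow top, from scene+wrist+side depth"""
    out={}
    for n in ('side','wrist','scene'):
        T=np.linalg.inv(ctrl.camera_model(n)['view']) if n!='wrist' else wT()
        K=ctrl.camera_model(n)['K'];p,d=ctrl.snapshot(n);v,u=np.mgrid[:400,:640]
        P=np.stack([(u-K[0,2])*d/K[0,0],(v-K[1,2])*d/K[1,1],d],-1)@T[:3,:3].T+T[:3,3]
        t=tr(P);c=p.astype(int)
        m=(d>0)&(P[...,2]>.034)&(P[...,2]<.05)&((c[...,2]>c[...,0]+25)|((c[...,0]>c[...,2]+80)&(c[...,1]>c[...,2]+80)))&(abs(t[...,0])<.125)&(abs(t[...,1])<.14)
        for k,s in(('L',1),('R',-1)):
            q=t[m&(s*t[...,1]>.055)]
            if len(q)>30: out[n+k]=(np.percentile(q[:,0],[1,99])*1000).round(1).tolist()+[len(q)]
    return out
E
python3 - <<'E'
from h import *
s=ctrl.sense();print(s['clock'],tr(s['tool_pos']),s['tool_pos'],s['wrist_force'],s['ft_torque']);print(cov())
E
```

```text
10.8 [-0.08265323 -0.09377879] [ 0.46129223 -0.05165144  0.02679286] [-1.12997781 -0.06445932  0.97676791] [-0.07122399  0.23493709  0.03434118]
{'sideL': [-84.3, -30.0, 38], 'sideR': [-72.0, 13.8, 300], 'wristR': [-71.8, 16.5, 18791], 'sceneL': [-81.8, 6.7, 408], 'sceneR': [-59.1, 13.9, 233]}
```

step_arm([
  [[0,0.006,0,0,0],[0,0.006,0,0,0],[0,0,0,0,0],[0,-0.02,0,0,0],[0,-0.008,0,0.05,0]],
])

```text
clock: 11.58
tool_pos: [0.4425, -0.0513, 0.0747]
eef_rot: [0.695, 0.719, -0.002, -0.003]
wrist_force: [0.6, -0.6, 0.5]
opening: 0.0002
grasp_force: 0.0
```

step_arm([
  [[0,-0.008,0.06,0,0],[0,-0.008,0.061,0,0],[0,-0.008,0.061,0,0],[0,0,0,-0.025,0],[0,0,0,-0.025,0]],
])

```text
clock: 12.2
tool_pos: [0.4223, 0.1322, 0.0266]
eef_rot: [0.694, 0.72, 0.002, 0.001]
wrist_force: [-0.1, -0.0, 0.3]
opening: 0.0006
grasp_force: 0.0
```

step_arm([
  [[0,0,0,0,0],[0,0.015,0.001,0,0],[0,0.007,0,0,0],[0,0.007,0,0,0],[0,0.007,0,0,0]],
])

```text
clock: 12.82
tool_pos: [0.4566, 0.1312, 0.0269]
eef_rot: [0.695, 0.719, -0.001, -0.0]
wrist_force: [-3.0, 1.3, 0.9]
opening: 0.0004
grasp_force: 1.5
```

Run:
```python
from h import *
s=ctrl.sense();print(s['clock'],tr(s['tool_pos']),s['tool_pos'],s['wrist_force'],s['ft_torque']);print(cov())
```

```text
12.825 [-0.08017406  0.08907866] [0.45659054 0.13116237 0.02685038] [-2.99596949  1.32403116  0.86811517] [0.26453508 0.58375381 0.05423804]
{'sideL': [-55.7, 16.4, 178], 'sideR': [-62.5, 27.3, 336], 'wristL': [-68.4, 20.4, 23434], 'sceneL': [-57.8, 18.1, 372]}
```

step_arm([
  [[0,0.006,0,0,0],[0,0.006,0,0,0],[0,0.006,0,0,0],[0,0,0,0,0],[0,-0.02,-0.001,0,0]],
])

```text
clock: 13.6
tool_pos: [0.4571, 0.1306, 0.027]
eef_rot: [0.695, 0.719, 0.002, 0.001]
wrist_force: [0.0, -0.9, -0.7]
opening: 0.0005
grasp_force: 0.0
```

step_arm([
  [[0,-0.001,0,0.05,0],[0,0,-0.061,0,0],[0,0,-0.061,0,0],[0,0,-0.06,0,0],[0,0,0,-0.025,0]],
])

```text
clock: 14.22
tool_pos: [0.4564, -0.0559, 0.053]
eef_rot: [0.697, 0.717, 0.002, 0.003]
wrist_force: [0.4, -0.2, -0.7]
opening: 0.0005
grasp_force: 0.0
```

step_arm([
  [[0,0,0,-0.025,0],[0,0.01,0.001,0,0],[0,0.007,0,0,0],[0,0.007,0,0,0],[0,0.007,0,0,0]],
])

```text
clock: 14.85
tool_pos: [0.4847, -0.0504, 0.0272]
eef_rot: [0.695, 0.719, -0.0, -0.0]
wrist_force: [-4.5, -1.4, 4.2]
opening: 0.0006
grasp_force: 2.5
```

Run:
```python
from h import *
s=ctrl.sense();print(s['clock'],tr(s['tool_pos']),s['tool_pos'],s['wrist_force'],s['ft_torque']);print(cov())
```

```text
14.85 [-0.05921778 -0.09342695] [ 0.4846958  -0.0503798   0.02723655] [-4.54087823 -1.4063317   4.24542748] [-0.18889585  0.79419941 -0.02245889]
{'sideL': [-45.9, -4.2, 35], 'sideR': [-45.4, 37.5, 292], 'wristR': [-46.6, 40.7, 18550], 'sceneL': [-51.4, 38.4, 394], 'sceneR': [-35.0, 38.6, 226]}
```

step_arm([
  [[0,0.006,0,0,0],[0,0.006,0,0,0],[0,0.005,0,0,0],[0,0,0,0,0],[0,-0.02,-0.001,0,0]],
])

```text
clock: 15.62
tool_pos: [0.4844, -0.0518, 0.027]
eef_rot: [0.695, 0.719, 0.001, 0.002]
wrist_force: [-0.5, 0.7, 0.2]
opening: 0.0006
grasp_force: 0.0
```

step_arm([
  [[0,-0.004,0,0.05,0],[0,-0.005,0.061,0,0],[0,-0.005,0.06,0,0],[0,-0.005,0.06,0,0],[0,0,0,-0.025,0]],
])

```text
clock: 16.25
tool_pos: [0.4653, 0.1338, 0.053]
eef_rot: [0.693, 0.721, 0.003, 0.002]
wrist_force: [0.1, -0.0, -1.0]
opening: 0.0005
grasp_force: 0.0
```

step_arm([
  [[0,0,0,-0.025,0],[0,0.01,0.001,0,0],[0,0.007,0,0,0],[0,0.007,0,0,0],[0,0.007,0,0,0]],
])

```text
clock: 16.88
tool_pos: [0.4938, 0.1301, 0.0272]
eef_rot: [0.695, 0.719, -0.0, -0.0]
wrist_force: [-5.6, 0.2, 3.0]
opening: 0.0002
grasp_force: 2.3
```

Run:
```python
from h import *
s=ctrl.sense();print(s['clock'],tr(s['tool_pos']),s['tool_pos'],s['wrist_force'],s['ft_torque']);print(cov())
```

```text
16.875 [-0.04306112  0.08658819] [0.49377264 0.13013087 0.02724311] [-5.63825186  0.2217228   2.99870428] [0.15484694 0.76886208 0.05325863]
{'sideL': [-18.4, 53.3, 168], 'sideR': [-29.6, 59.2, 316], 'wristL': [-31.3, 57.0, 24120], 'sceneL': [-26.8, 54.7, 361]}
```

step_arm([
  [[0,0.006,0,0,0],[0,0.006,0,0,0],[0,0.006,0,0,0],[0,0,0,0,0],[0,-0.02,-0.001,0,0]],
])

```text
clock: 17.65
tool_pos: [0.4944, 0.1296, 0.027]
eef_rot: [0.695, 0.719, 0.002, 0.001]
wrist_force: [-1.5, 0.5, -0.5]
opening: 0.0007
grasp_force: 0.0
```

step_arm([
  [[0,-0.001,0.001,0.05,0],[0,0,-0.06,0,0],[0,0,-0.06,0,0],[0,0,-0.06,0,0],[0,0,0,-0.025,0]],
])

```text
clock: 18.27
tool_pos: [0.4937, -0.054, 0.0531]
eef_rot: [0.697, 0.717, 0.002, 0.003]
wrist_force: [1.0, 0.3, 0.2]
opening: 0.0006
grasp_force: 0.0
```

step_arm([
  [[0,0,0,-0.025,0],[0,0.01,0.001,0,0],[0,0.007,0,0,0],[0,0.007,0,0,0],[0,0.007,0,0,0]],
])

```text
clock: 18.9
tool_pos: [0.5218, -0.0484, 0.0272]
eef_rot: [0.695, 0.719, -0.0, -0.0]
wrist_force: [-4.6, -0.6, 3.8]
opening: 0.0004
grasp_force: 2.2
```

Run:
```python
from h import *
s=ctrl.sense();print(s['clock'],tr(s['tool_pos']),s['tool_pos'],s['wrist_force'],s['ft_torque']);print(cov())
```

```text
18.9 [-0.02206842 -0.09294338] [ 0.52179753 -0.04843812  0.02724853] [-4.57719664 -0.64887667  3.77899404] [-0.169151    0.74333851 -0.03184861]
{'sideL': [-9.1, 41.3, 34], 'sideR': [-13.8, 75.1, 283], 'wristR': [-9.2, 78.2, 18391], 'sceneL': [-12.6, 77.4, 388], 'sceneR': [2.3, 75.6, 217]}
```

R is at -9 mm and L at -13 mm, with 37 mm to go. I'll repeat the same cycle.

step_arm([
  [[0,0.006,0,0,0],[0,0.006,0,0,0],[0,0.005,0,0,0],[0,0,0,0,0],[0,-0.02,-0.001,0,0]],
])

```text
clock: 19.68
tool_pos: [0.5215, -0.0497, 0.0269]
eef_rot: [0.695, 0.719, 0.001, 0.002]
wrist_force: [-0.5, 0.6, -0.2]
opening: 0.0004
grasp_force: 0.0
```

step_arm([
  [[0,-0.004,0,0.05,0],[0,-0.005,0.061,0,0],[0,-0.005,0.06,0,0],[0,-0.005,0.06,0,0],[0,0,0,-0.025,0]],
])

```text
clock: 20.3
tool_pos: [0.5025, 0.136, 0.0532]
eef_rot: [0.693, 0.721, 0.003, 0.002]
wrist_force: [0.8, -0.3, 0.3]
opening: 0.0004
grasp_force: 0.0
```

step_arm([
  [[0,0,0,-0.025,0],[0,0.01,0.001,0,0],[0,0.007,0,0,0],[0,0.007,0,0,0],[0,0.007,0,0,0]],
])

```text
clock: 20.92
tool_pos: [0.5308, 0.1322, 0.0273]
eef_rot: [0.695, 0.719, -0.0, -0.0]
wrist_force: [-4.8, 0.6, 4.8]
opening: 0.0006
grasp_force: 2.4
```

Run:
```python
from h import *
s=ctrl.sense();print(s['clock'],tr(s['tool_pos']),s['tool_pos'],s['wrist_force'],s['ft_torque']);print(cov())
```

```text
20.925 [-0.00596564  0.0871809 ] [0.53081625 0.13217947 0.02729323] [-4.81869561  0.58833113  4.75837884] [0.13353002 0.87951506 0.05417552]
{'sideL': [17.4, 89.0, 159], 'sideR': [5.5, 95.4, 318], 'wristL': [5.9, 94.0, 23949], 'sceneL': [2.4, 90.7, 350]}
```

step_arm([
  [[0,0.006,0,0,0],[0,0.005,0,0,0],[0,0.004,0,0,0],[0,0,0,0,0],[0,-0.02,-0.001,0,0]],
])

```text
clock: 21.7
tool_pos: [0.5283, 0.1316, 0.0269]
eef_rot: [0.695, 0.719, 0.002, 0.001]
wrist_force: [-0.5, -0.2, 0.9]
opening: 0.0009
grasp_force: 0.0
```

step_arm([
  [[0,0.001,0.001,0.05,0],[0,0.001,-0.06,0,0],[0,0,-0.06,0,0],[0,0,-0.06,0,0],[0,0,0,-0.025,0]],
])

```text
clock: 22.32
tool_pos: [0.5308, -0.052, 0.0532]
eef_rot: [0.697, 0.717, 0.002, 0.003]
wrist_force: [-0.2, 0.8, -0.9]
opening: 0.0008
grasp_force: 0.0
```

step_arm([
  [[0,0,0,-0.025,0],[0,0.01,0.001,0,0],[0,0.006,0,0,0],[0,0.006,0,0,0],[0,0.006,0,0,0]],
])

```text
clock: 22.95
tool_pos: [0.5557, -0.0464, 0.0273]
eef_rot: [0.695, 0.719, -0.0, -0.0]
wrist_force: [-4.4, -1.4, 3.6]
opening: 0.0003
grasp_force: 2.5
```

Run:
```python
from h import *
s=ctrl.sense();print(s['clock'],tr(s['tool_pos']),s['tool_pos'],s['wrist_force'],s['ft_torque']);print(cov())
```

```text
22.95 [ 0.011909   -0.09226381] [ 0.55572207 -0.04642514  0.02727238] [-4.41502304 -1.35804428  3.63886879] [-0.1377464   0.82199806 -0.02264127]
{'sideL': [27.1, 82.2, 34], 'sideR': [21.6, 115.1, 274], 'wristR': [24.4, 111.8, 18159], 'sceneL': [19.0, 114.0, 385], 'sceneR': [37.9, 111.4, 211]}
```

step_arm([
  [[0,0.003,0,0,0],[0,0.002,0,0,0],[0,0.001,0,0,0],[0,0,0,0,0]],
])

```text
clock: 23.6
tool_pos: [0.5608, -0.0466, 0.0265]
eef_rot: [0.695, 0.719, -0.001, -0.001]
wrist_force: [-7.2, -0.8, 4.4]
opening: 0.0005
grasp_force: 3.2
```

step_arm([
  [[0,-0.02,-0.001,0,0],[0,-0.002,0,0.05,0],[0,-0.003,0.061,0,0],[0,-0.003,0.06,0,0],[0,-0.003,0.06,0,0]],
])

```text
clock: 24.22
tool_pos: [0.5322, 0.1353, 0.0772]
eef_rot: [0.695, 0.719, 0.001, 0.001]
wrist_force: [0.5, 0.6, -0.5]
opening: 0.0006
grasp_force: 0.0
```

step_arm([
  [[0,0,0,-0.025,0],[0,0,0,-0.025,0],[0,0.01,0.001,0,0],[0,0.006,0,0,0],[0,0.004,0,0,0]],
])

```text
clock: 24.85
tool_pos: [0.5523, 0.1344, 0.0277]
eef_rot: [0.695, 0.719, 0.001, 0.0]
wrist_force: [-4.8, 0.9, 3.7]
opening: 0.0005
grasp_force: 2.2
```

step_arm([
  [[0,0.004,0,0,0],[0,0.003,0,0,0]],
])

```text
clock: 25.1
tool_pos: [0.5545, 0.134, 0.0268]
eef_rot: [0.695, 0.719, -0.003, -0.002]
wrist_force: [-17.4, 0.5, 14.5]
opening: 0.0007
grasp_force: 8.7
```

Run:
```python
from h import *
s=ctrl.sense();print(s['clock'],tr(s['tool_pos']),s['tool_pos'],s['wrist_force'],s['ft_torque']);print(cov())
```

```text
25.1 [0.01778408 0.08802985] [0.55451433 0.13396018 0.02677305] [-17.35749089   0.52612435  14.52793396] [0.32728041 2.84847958 0.01889382]
{'sideL': [43.7, 117.2, 159], 'sideR': [24.9, 114.9, 316], 'wristL': [28.9, 116.4, 23913], 'sceneL': [30.4, 113.1, 335]}
```

The left side has met the wall (17 N, edge about 29 mm). I'll back off and make one confirming push on the right.

step_arm([
  [[0,-0.022,-0.001,0,0],[0,0.001,0.001,0.05,0],[0,0.002,-0.06,0,0],[0,0.002,-0.06,0,0],[0,0.002,-0.06,0,0]],
])

```text
clock: 25.88
tool_pos: [0.5439, -0.0475, 0.0776]
eef_rot: [0.695, 0.719, 0.001, 0.001]
wrist_force: [0.9, -0.0, -0.7]
opening: 0.0007
grasp_force: 0.0
```

step_arm([
  [[0,0,0,-0.025,0],[0,0,0,-0.025,0],[0,0.01,0.001,0,0],[0,0.005,0,0,0],[0,0.003,0,0,0]],
])

```text
clock: 26.5
tool_pos: [0.5614, -0.0445, 0.0277]
eef_rot: [0.694, 0.72, -0.0, 0.0]
wrist_force: [-7.3, -1.7, 4.4]
opening: 0.0005
grasp_force: 3.2
```

step_arm([
  [[0,0.002,0,0,0],[0,0,0,0,0]],
])

```text
clock: 26.75
tool_pos: [0.5614, -0.0444, 0.0273]
eef_rot: [0.695, 0.719, -0.001, -0.001]
wrist_force: [-5.9, -1.3, 4.6]
opening: 0.0007
grasp_force: 3.2
```

Run:
```python
from h import *
s=ctrl.sense();print(s['clock'],tr(s['tool_pos']),s['tool_pos'],s['wrist_force'],s['ft_torque']);print(cov())
```

```text
26.75 [ 0.01763063 -0.09042738] [ 0.5613672  -0.04436549  0.02726181] [-5.85141114 -1.33014989  4.63383547] [-0.14863733  1.13407574 -0.02329907]
{'sideL': [25.8, 91.2, 32], 'sideR': [28.0, 115.0, 277], 'wristR': [29.0, 116.2, 17454], 'sceneL': [23.2, 113.4, 377], 'sceneR': [41.3, 112.2, 203]}
```

step_arm([
  [[0,0.002,0,0,0],[0,0.002,0,0,0],[0,0,0,0,0]],
])

```text
clock: 27.28
tool_pos: [0.5613, -0.0442, 0.0269]
eef_rot: [0.694, 0.72, -0.004, -0.004]
wrist_force: [-16.7, -2.1, 13.7]
opening: -0.0
grasp_force: 8.8
```

step_arm([
  [[0,-0.03,-0.001,0,0],[0,0,0,0.06,0],[0,-0.05,0.03,0.03,0],[0,-0.05,0.03,0.03,0],[0,0,0,0,0]],
])

```text
clock: 27.9
tool_pos: [0.4399, 0.0129, 0.1461]
eef_rot: [0.694, 0.72, 0.001, 0.001]
wrist_force: [1.7, -0.2, -0.7]
opening: 0.0006
grasp_force: 0.0
```

Run:
```python
from h import *
s=ctrl.sense();print(s['clock'],tr(s['tool_pos']),s['tool_pos'],s['wrist_force']);print(cov());snap('wrist','w9.png')
```

```text
27.9 [-0.10149611 -0.0284615 ] [0.43989953 0.01287573 0.14614386] [ 1.74517347 -0.17635368 -0.67833988]
{'sideL': [25.6, 114.7, 200], 'sideR': [24.7, 115.9, 311], 'wristL': [27.5, 116.1, 11349], 'wristR': [27.6, 116.2, 7796], 'sceneL': [23.5, 114.2, 372], 'sceneR': [38.8, 111.4, 228]}
```

View pics/w9.png

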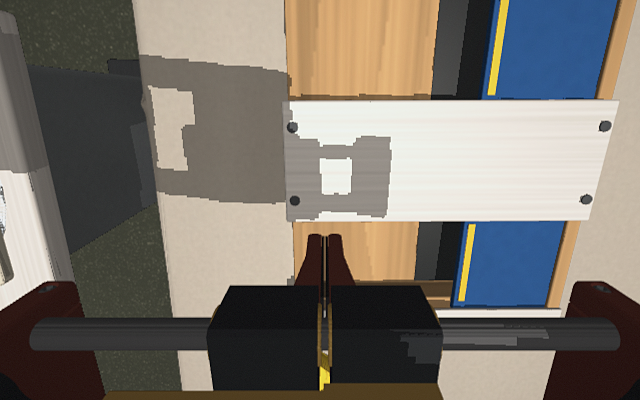

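The picture shows both halves of the cover, at (550,50) and (510,265), against the back wall with the box hidden. Both near edges measure 27.5 mm (home is 28 mm), and the arm is clear. I'm handing in.

```bash
python3 -c "
from bench import ctrl
print(ctrl.sign_off())"
```

```text
the job is handed in; nothing more can be done
None
```

The card box stands in the right pocket under the cover, the cover is home at both ends (near edges measured at 27.5 mm, home is 28 mm), the bystanders were not touched, and the job is handed in, with no verdict shown.

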